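# Hold the round flask down in the sprung ring cradle

### The arm

A 6-joint arm with a two-finger parallel gripper is mounted at the origin on a cart in front of the work surface, level with it; the furniture and walls round the work are solid. World frame = base frame: x ahead of the robot, y to its left, z up, the work surface at z = 0. Lengths are in m, angles in degrees, forces in N, time in s.
With the tool pointing down it reaches from about 0.3 to 0.75 m from the base axis. Payload 8.5 kg.
Tool frame: the origin (TCP) lies on the centre line of the jaws, within the pads' length; the fingertips stand 25 mm ahead of it and the grasp point (between the pads) lies 6 mm ahead of it; z points along the fingers, y is the line along which they close (so a half turn about z gives the same grasp; the last joint's range is limited). The gripper opens to 85 mm and grips with 20 to 120 N. Pads are 22 mm wide; open, the fingers measure 114 mm over their backs; the gripper's body (76 mm by 85 mm) begins 54 mm behind the grasp point. The pads swing forward as they close: fully open they stand 13 mm farther back than shut.
Start: joints at [-80.231, 21.807, 74.336, -0, 83.858, -12.336], TCP at [0.207, -0.51, 0.256] pointing down, gripper open.
Joint ranges: [-178.18, 178.18], [-50.72, 133.34], [12.68, 142.11], [-81.47, 261.47], [9.98, 163.14], [-165.26, 165.26]. Speed limits (degrees/s): [136.94, 136.94, 180, 180, 180, 180].

### API

Orientations are given as a 3x3 rotation matrix whose columns are the frame's x, y, z axes.
In Python, from rig import telemetry, optics, env gives the robot as it stands.
- The arm moves only by the tool send_rows, never from a script. Its argument "deltas" is a list that holds one entry, the list of rows, each a list of 7 numbers: the shift along the tool's x, y, z in m, then the turn, a rotation vector about the tool's x, y, z in rad, then the opening, from -1 (shut) to 1 (fully open), so that 0 is half open. In form: [[[x, y, z, ax, ay, az, grip], ...]]. A call has 1 to 12 rows; each row shifts and turns the commanded pose from where the row before left it, along the tool's axes as they then stand; what a row does not reach is not made up. A row lasts 1/8 s, in which the tool goes at most 62.5 mm and 10.7 degrees, less where a joint would pass 70% of its speed; a pose out of reach is approached as far as the arm can. A call is refused whole if a number of a shift passes 0.0625 or a number of a turn 0.188, either way. A call with a gripper value outside its range is refused whole. The fingers move at their own pace and stop on an object; "squeeze" is the grip in N (left out, the last holds). Time passes only in rows, so rows that do not move let the fingers close. It gives the time, the measured TCP pose, the force, the opening and the grip force at its end, in the units of the state.
- telemetry.observe(): the state, without advancing time (a new reading comes with each control period).
- optics.get_image(name): name is "scene" or "top" or "wrist"; returns a dict with "image" (420x560x3 uint8, red, green, blue), "range_z" (420x560 float32, m along the optical axis (not along the pixel's ray), 0 where there is no reading), "K" (3x3 intrinsics, pixels), "rvec" (rotation vector, rad) and "tvec" (3), from world to camera coordinates, as OpenCV has them; the wrist camera has in their place "hand_eye" (4x4, takes a point from camera to tool coordinates, whose origin is the TCP and whose axes are the flange's). Camera axes: x right, y down, z forward; pixel columns grow to the right and rows downward; lengths in m; the calibration is good to about 2 mm. A picture is of the moment at which its call begins: read the wrist's pose just before it.
- env.close_job(): hands the job in; it is judged then, once.
The state is a dict: "time_s": time; "q": joint angles; "qvel": joint speeds; "joint_efforts": joint torques, N m; "position": TCP position; "tool_rot": TCP orientation; "ft_force": force on the tool from outside, world axes, zero at the start; "wrist_torque": the same for the moment, N m; "grip_width": finger opening in m; "gripper_force": force on a finger pad.
Only numpy, scipy, OpenCV 4.12 (cv2) and the standard library are available. Lean on these libraries where they do the work, as an engineer would, in place of code of your own. Each camera call takes 0.05 s, during which the arm holds its last target. There are 200 camera calls.

### The job

Free the sprung ring of the flask cradle by turning its black lock knob clockwise, as seen from above, a quarter turn to its stop. Then lift the round flask out of its cork ring by the neck, seat it upright in the cradle's steel ring and press it straight down as far as the ring goes. Finish while still holding the flask pressed down there with the gripper off the cradle itself, so that a colleague can fit the retaining clip, and leave the rocks and tools round about where they are.

Things in the scene. Friction and masses are not known exactly. Their poses are not given: they have to be found in the camera images.
- flask: Glass round-bottomed flask with a cork stopper, loose, about 0.15 kg, 130 mm high: round bulb 66 mm in diameter (its top merges into the neck 66 mm above the lowest point), straight neck 24 mm in diameter from 67 to 112 mm, lip 29 mm wide at 112-118 mm, stopper 23 mm wide above it. Origin at the lowest point of the bulb, z axis up along the neck. It starts upright in the cork ring.
- flask_bulb (a point): Centre of the flask's bulb, on its axis 33 mm above its lowest point.
- flask_neck (a point): Point on the flask's axis in the neck, 90 mm above its lowest point: the place to grip it from above, 24 mm across.
- cork_ring: Low fixed cork ring, 80 mm outside, 44 mm inside, 18 mm high, in which the flask starts. Origin on the bench at its centre.
- cradle: Fixed sprung ring cradle. Grey base plate 12 mm thick, in its own frame reaching from x = -55 to +45 mm and y = -62 to +62 mm, with a narrower part (y = -30 to +30 mm) out to x = -120 mm under the knob. Origin on the bench directly under the centre of the ring; its z axis is up; its own -x direction points from the ring to the lock knob. Two spring sleeves 40 mm high stand at y = -48 and +48 mm beside the ring. It stands left or right of the middle, turned by up to 0.5 rad.
- ring_center (a point): Centre of the cradle's steel ring (moves with it): level ring of 10 mm round bar, 48 mm clear inside, 68 mm outside. At rest this point is 70 mm above the bench. A flask seated in it has its bulb centre 25 mm above this point.
- ring (a joint): How far the ring is pressed down, m: 0 at rest at the top, 0.025 at its lower stop. Springs push it up with about 4 N at the top, 14 N at the stop. While the knob's tongue lies under the ring's lug it cannot go down more than a few mm.
- lock_knob (a joint): Lock knob, rad: starts at 0 to 0.15 (locked, its steel tongue lies under the ring's lug); grows when turned clockwise seen from above, to its stop at 1.5 (free). Stays where it is left (light friction 0.03 N m). The ring is free from about 1.1 rad on.
- knob_grip (a point): Place to grip the knob, on its upright axis, 115 mm above the bench and 86 mm from the ring's axis (along the cradle's own -x). The black knob is an upright bar 12 mm thick, 40 mm long and 36 mm high (from 87 to 123 mm above the bench; a 26 mm disc lies under it from 80 to 88 mm). This point's own x axis runs across the 12 mm thickness, its y axis along the 40 mm length; they turn with the knob.
- jasper_red: Bystander, to be left alone: red rock specimen 98 x 82 mm, 65 mm high, in the middle of the bench between the two work places. Origin at the centre of its underside.
- streak_plate: Bystander, to be left alone: pale flat tile 48 x 64 x 8 mm, near the front edge in the middle. Origin at the centre of its underside.
- greywacke: Bystander, to be left alone: grey rock specimen 98 x 125 mm, 85 mm high, right of the work. Origin at the centre of its underside.
- dust_brush: Bystander, to be left alone: flat brush with wooden handle, 36 x 175 x 11 mm, lying along y at the front right. Origin at the centre of its underside.
- gneiss_flat: Bystander, to be left alone: flat brown rock specimen 88 x 125 mm, 50 mm high, left of the work. Origin at the centre of its underside.
There are look-alikes about, which are no part of the job. Leave any blue or purple look-alike of the flask alone.

How it is judged:
By the outcome, as a careful person would: the job done as asked, in the order asked, and still so for the second after the job is handed in, while the arm keeps its last pose, push and grip.
It also fails if it takes over 53 s, if anything falls off the work surface, if the arm or the gripper's body presses on something with over 40 N, if the wrist force passes 120 N, or if a joint passes its speed limit or range.

## Working session

There is one attempt and no reset: what is moved stays moved. The work goes in short steps, Python scripts to look and compute and a tool call to move; the robot and the scene stay as the last step left them, time stands still between calls to the robot, and variables do not carry over. Pictures are saved under pics/ and viewed, at most 10 in all, crops included, and the job is handed in when it is done.

Besides the shell and the picture viewer there is one more tool, called as name([rows], argument=value, ...), one row to a line, values as JSON. send_rows: Moves the arm, as the interface text tells. Its arguments: {"type":"object","properties":{"deltas":{"type":"array"},"squeeze":{"type":"number"}},"required":["deltas"]}

```bash
mkdir -p pics; cat > h.py <<'E'
import numpy as np,cv2
from rig import telemetry,optics,env
def pose():
    s=telemetry.observe();T=np.eye(4);T[:3,:3]=np.array(s['tool_rot']);T[:3,3]=s['position'];return s,T
def cam(n):
    s,T=pose();d=optics.get_image(n)
    if n=='wrist': W=T@np.array(d['hand_eye'])
    else:
        C=np.eye(4);C[:3,:3]=cv2.Rodrigues(np.array(d['rvec'],float))[0];C[:3,3]=np.ravel(d['tvec']);W=np.linalg.inv(C)
    return d,W
def pts(d,W):
    K=d['K'];z=d['range_z'].astype(float);v,u=np.indices(z.shape)
    P=np.stack([(u-K[0][2])/K[0][0]*z,(v-K[1][2])/K[1][1]*z,z],-1)
    P=P@W[:3,:3].T+W[:3,3];P[z==0]=np.nan;return P
def save(d,f): cv2.imwrite('pics/'+f,d['image'][:,:,::-1])
E
python3 - <<'E'
from h import *
a={}
for n in('scene','top'):
    d,W=cam(n);save(d,n+'.png');a[n]=(d,W);np.savez(n+'.npz',im=d['image'],P=pts(d,W),K=d['K'],W=W)
    print(n,W[:3,3].round(3),W[:3,2].round(2),d['K'][0][0])
E
```

```text
scene [-0.468 -0.547  0.882] [ 0.71  0.4  -0.58] 485.49736557019634
top [-0.226 -0.251  1.596] [ 0.42  0.16 -0.89] 512.815489712081
```

View pics/scene.png

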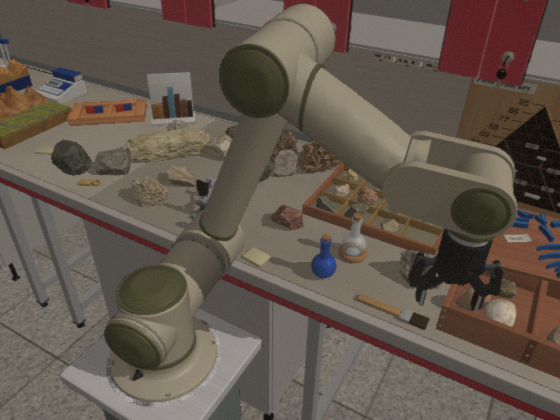

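View pics/top.png

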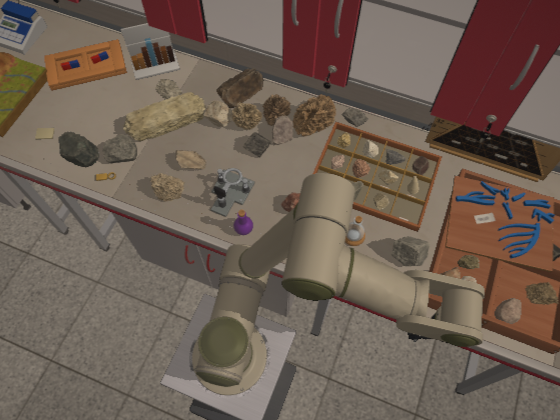

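The scene view shows a clear flask with cork at about (355,240) in a cork ring, and a blue look-alike at (324,262). The top view shows the cradle at (235,187) with its black knob near (219,188), a purple look-alike at (243,224), and the clear flask at (357,232). The clear one fits the description because it is glass and stands in the cork ring. I'll check it in an enlarged crop.

```bash
python3 - <<'E'
from h import *
s=np.load('scene.npz');t=np.load('top.npz')
a=cv2.resize(t['im'][150:250,195:295],(400,400),interpolation=2)
b=cv2.resize(t['im'][190:290,320:420],(400,400),interpolation=2)
c=cv2.resize(s['im'][200:300,300:400],(400,400)[::1],interpolation=2)
e=cv2.resize(s['im'][160:260,160:260],(400,400),interpolation=2)
im=np.vstack([np.hstack([a,b]),np.hstack([e,c])]);im=cv2.resize(im,(600,600))
cv2.imwrite('pics/crop.png',im[:,:,::-1])
for nm,Z,L in(('top',t,[(235,177),(219,186),(219,190),(243,224),(357,232),(358,221),(240,190),(220,205),(246,186),(292,200)]),('scene',s,[(355,240),(357,217),(354,255),(324,262),(325,240),(205,187),(210,205),(290,215)])):
    for u,v in L: print(nm,u,v,Z['P'][v,u].round(3),Z['im'][v,u])
E
```

```text
top 235 177 [0.573 0.24  0.011] [102 103  97]
top 219 186 [0.519 0.278 0.009] [75 76 71]
top 219 190 [0.452 0.234 0.123] [36 33 32]
top 243 224 [0.392 0.125 0.066] [78 45 89]
top 357 232 [ 0.506 -0.232  0.069] [154 155 152]
top 358 221 [ 0.508 -0.224  0.141] [143 100  59]
top 240 190 [0.531 0.202 0.012] [78 78 73]
top 220 205 [0.444 0.237 0.027] [45 42 41]
top 246 186 [0.538 0.18  0.044] [132 130 130]
top 292 200 [0.541 0.01  0.057] [81 57 46]
scene 355 240 [ 0.505 -0.233  0.065] [142 140 134]
scene 357 217 [ 0.513 -0.228  0.135] [134  98  65]
scene 354 255 [ 0.497 -0.239  0.021] [106 104 100]
scene 324 262 [ 0.39  -0.198  0.06 ] [ 40  65 121]
scene 325 240 [ 0.397 -0.192  0.124] [76 56 38]
scene 205 187 [0.451 0.216 0.112] [27 22 20]
scene 210 205 [0.207 0.004 0.274] [75 69 57]
scene 290 215 [ 0.53  -0.023  0.052] [103  74  61]
```

View pics/crop.png

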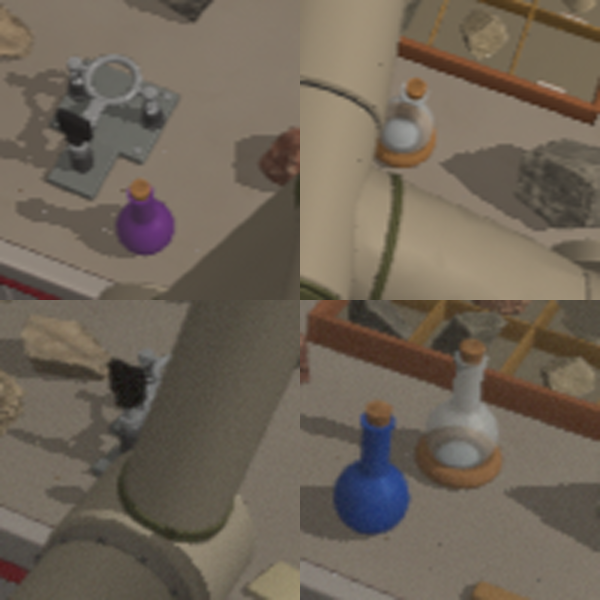

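The crop confirms it: the clear flask with cork stands in the cork ring, and blue and purple are loose look-alikes. Next I fit the cradle from depth.

```bash
python3 - <<'E'
from h import *
t=np.load('top.npz');s=np.load('scene.npz')
P=t['P'];W=t['W'];K=t['K']
def ray(u,v,z):
    r=W[:3,:3]@np.array([(u-K[0][2])/K[0][0],(v-K[1][2])/K[1][1],1]);o=W[:3,3];return o+r*(z-o[2])/r[2]
print('ring px',ray(232.7,176.3,.07).round(4))
m=np.zeros(P.shape[:2],bool);m[160:215,205:265]=1
Q=P[m];C=t['im'][m]
Q,C=Q[np.isfinite(Q[:,2])],C[np.isfinite(Q[:,2])]
r=Q[(Q[:,2]>.062)&(Q[:,2]<.082)]
c=ray(232.7,176.3,.07)[:2]
r=r[np.abs(np.hypot(*(r[:,:2]-c).T)-.029)<.015]
from scipy.optimize import least_squares
f=least_squares(lambda p:np.hypot(r[:,0]-p[0],r[:,1]-p[1])-p[2],[*c,.029],loss='soft_l1',f_scale=.002);print('fit',f.x.round(4),len(r),r[:,2].mean())
k=Q[(Q[:,2]>.095)];print('knob',k.mean(0).round(4),k.max(0).round(3),k.min(0).round(3),len(k))
k2=Q[(Q[:,2]>.117)];print('knobtop',k2.mean(0).round(4),len(k2)); 
if len(k2)>2: print(np.linalg.eigh(np.cov(k2[:,:2].T)))
pl=Q[(Q[:,2]>.007)&(Q[:,2]<.017)]
print('plate rect',cv2.minAreaRect(pl[:,:2].astype(np.float32)*1000))
Qs=s['P'][160:215,180:225].reshape(-1,3);k=Qs[(Qs[:,2]>.09)&(Qs[:,2]<.13)&(Qs[:,0]>.4)];print('scene knob',k.mean(0).round(4),k.min(0).round(3),k.max(0).round(3))
# flask
for n,Z in(('top',t),('scene',s)):
    Q=Z['P'].reshape(-1,3);k=Q[(np.hypot(Q[:,0]-.51,Q[:,1]+.228)<.03)&(Q[:,2]>.115)&(Q[:,2]<.16)];print(n,'stopper',k.mean(0).round(4),k[:,2].max().round(3))
E
```

```text
ring px [0.543  0.2304 0.07  ]
fit [0.5395 0.2323 0.0302] 170 0.07411619310973089
knob [0.4362 0.2005 0.1199] [0.463 0.257 0.142] [0.391 0.122 0.096] 114
knobtop [0.4308 0.1874 0.1256] 76
EighResult(eigenvalues=array([3.27680407e-05, 3.42649212e-03]), eigenvectors=array([[-0.89742429,  0.44116849],
       [ 0.44116849,  0.89742429]]))
plate rect ((538.9060668945312, 229.62228393554688), (225.19398498535156, 210.5533447265625), 24.027603149414062)
scene knob [0.4529 0.2295 0.109 ] [0.444 0.211 0.09 ] [0.461 0.255 0.125]
top stopper [ 0.5162 -0.2201  0.1299] 0.141
scene stopper [ 0.5152 -0.2263  0.1282] 0.138
```

```bash
python3 - <<'E'
from h import *
s,T=pose();print(T.round(3),s['time_s'],s['q'],s['grip_width'])
d,W=cam('wrist');print(np.array(d['hand_eye']).round(3),d['K'])
E
```

```text
[[ 0.927  0.376 -0.     0.207]
 [ 0.376 -0.927  0.001 -0.509]
 [ 0.    -0.001 -1.     0.256]
 [ 0.     0.     0.     1.   ]] 0.1 [-8.02317303e+01  2.18384221e+01  7.43788601e+01  3.95489806e-04
  8.38577888e+01 -1.23353509e+01] 0.08515551241198006
[[-0.    -0.949 -0.315  0.081]
 [ 1.    -0.001  0.001  0.   ]
 [-0.001 -0.315  0.949 -0.118]
 [ 0.     0.     0.     1.   ]] [[325.6481661    0.         278.45748683]
 [  0.         325.6481661  204.89965317]
 [  0.           0.           1.        ]]
```

send_rows([
  [[0, 0, 0, 0, 0, -0.17, 1], [0, 0, 0, 0, 0, -0.17, 1], [0, 0, 0, 0, 0, -0.17, 1], [0, 0, 0, 0, 0, -0.17, 1], [0, 0, 0, 0, 0, -0.17, 1], [0, 0, 0, 0, 0, -0.17, 1], [0, 0, 0, 0, 0, -0.165, 1], [0.03, 0.03, 0, 0, 0, 0, 1], [0.05, 0.03, 0, 0, 0, 0, 1], [0.05, 0.03, 0, 0, 0, 0, 1], [0.05, 0.02, 0, 0, 0, 0, 1], [0.05, 0.02, 0, 0, 0, 0, 1]],
])

```text
time_s: 1.65
position: [0.3374, -0.2778, 0.2562]
tool_rot: [[0.0, 1.0, -0.0], [1.0, -0.0, 0.0], [0.0, -0.0, -1.0]]
ft_force: [-0.5, -0.1, 0.1]
grip_width: 0.0853
gripper_force: 0.0
```

send_rows([
  [[0.05, 0.02, 0, 0, 0, 0, 1], [0.05, 0.02, 0, 0, 0, 0, 1], [0.05, 0.02, 0, 0, 0, 0, 1], [0.05, 0.02, 0, 0, 0, 0, 1], [0.05, 0.015, 0, 0, 0, 0, 1], [0.05, 0.01, 0, 0, 0, 0, 1], [0.05, 0.005, 0, 0, 0, 0, 1], [0.05, 0, 0, 0, 0, 0, 1], [0.05, 0, 0, 0, 0, 0, 1], [0.03, 0, 0, 0, 0, 0, 1], [0, 0, 0, 0, 0, 0, 1], [0, 0, 0, 0, 0, 0, 1]],
])

```text
time_s: 3.15
position: [0.4469, 0.1999, 0.2562]
tool_rot: [[0.0, 1.0, -0.0], [1.0, -0.0, -0.0], [-0.0, -0.0, -1.0]]
ft_force: [-0.2, -0.4, 0.6]
grip_width: 0.0854
gripper_force: 0.0
```

```bash
python3 - <<'E'
from h import *
s,T=pose();print(T.round(3),s['time_s'])
d,W=cam('wrist');save(d,'w1.png');np.savez('w1.npz',im=d['image'],P=pts(d,W),K=d['K'],W=W)
E
```

```text
[[ 0.     1.    -0.     0.447]
 [ 1.    -0.    -0.     0.2  ]
 [-0.    -0.    -1.     0.256]
 [ 0.     0.     0.     1.   ]] 3.15
```

View pics/w1.png

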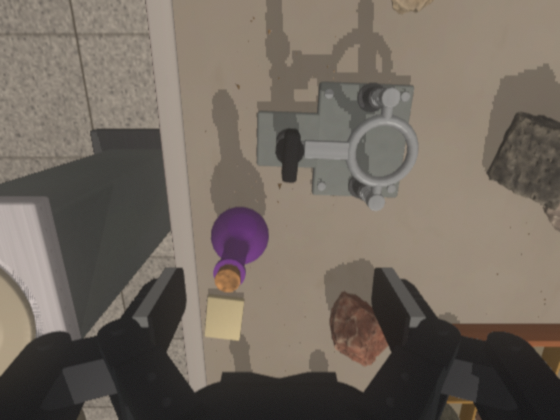

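The wrist view shows the cradle with ring centre near (382,152), the knob bar near (291,156) and the lug bar to its right. The purple flask is at (240,237) and jasper at (358,328).

```bash
python3 - <<'E'
from h import *
from scipy.optimize import least_squares
t=np.load('w1.npz');P=t['P'];im=t['im'].astype(int)
m=np.zeros(P.shape[:2],bool);m[75:215,250:425]=1
Q=P[m]
k=Q[(Q[:,2]>.113)&(Q[:,2]<.135)]
print('knobtop',len(k),k.mean(0).round(4),k.min(0).round(4),k.max(0).round(4));print('rect',cv2.minAreaRect((k[:,:2]*1000).astype(np.float32)))
r=Q[(Q[:,2]>.066)&(Q[:,2]<.082)]
c=np.array([.54,.232]);r=r[np.abs(np.hypot(*(r[:,:2]-c).T)-.029)<.009]
f=least_squares(lambda p:np.hypot(r[:,0]-p[0],r[:,1]-p[1])-p[2],[*c,.029],loss='soft_l1',f_scale=.001);print('ring',f.x.round(4),len(r),r[:,2].max())
pl=Q[(Q[:,2]>.008)&(Q[:,2]<.016)]
print('plate',cv2.minAreaRect((pl[:,:2]*1000).astype(np.float32)))
K=t['K'];W=t['W']
for u,v,z in((258,113,.012),(257,165,.012),(412,84,.012),(397,196,.012),(320,83,.012),(314,195,.012),(382,152,.07),(291,130,.123),(289,181,.123)):
    R=W[:3,:3]@np.array([(u-K[0][2])/K[0][0],(v-K[1][2])/K[1][1],1]);print(u,v,(W[:3,3]+R*(z-W[2,3])/R[2]).round(4),P[v,u].round(4))
E
```

```text
knobtop 782 [0.4563 0.2369 0.1224] [0.4496 0.2157 0.113 ] [0.4635 0.2558 0.1251]
rect ((456.3829650878906, 235.75933837890625), (39.90940475463867, 11.995065689086914), 85.39600372314453)
ring [0.5405 0.2331 0.0293] 2379 0.07765058369254585
plate ((505.46112060546875, 233.65867614746094), (124.34319305419922, 164.9435272216797), 88.4791259765625)
258 113 [0.425  0.2638 0.012 ] [0.4249 0.2637 0.0101]
257 165 [0.4228 0.2074 0.012 ] [ 0.4219  0.2049 -0.0006]
412 84 [0.5862 0.2929 0.012 ] [ 0.5911  0.2933 -0.0008]
397 196 [0.5846 0.1709 0.012 ] [5.889e-01 1.674e-01 5.000e-04]
320 83 [0.4902 0.2939 0.012 ] [0.4905 0.294  0.0096]
314 195 [0.4881 0.1722 0.012 ] [ 0.4896  0.1683 -0.0008]
382 152 [0.5435 0.2314 0.07  ] [0.5616 0.2222 0.0135]
291 130 [0.4563 0.2567 0.123 ] [0.4567 0.2558 0.113 ]
289 181 [0.4552 0.2171 0.123 ] [0.4552 0.2169 0.1219]
```

send_rows([
  [[0.018, 0.005, 0.0, 0, 0, 0.05, 0], [0.018, 0.004, 0.02, 0, 0, 0, 0], [0, 0, 0.03, 0, 0, 0, 0], [0, 0, 0.03, 0, 0, 0, 0], [0, 0, 0.03, 0, 0, 0, 0], [0, 0, 0.025, 0, 0, 0, 0], [0, 0, 0, 0, 0, 0, 0], [0, 0, 0, 0, 0, 0, -1], [0, 0, 0, 0, 0, 0, -1], [0, 0, 0, 0, 0, 0, -1], [0, 0, 0, 0, 0, 0, -1], [0, 0, 0, 0, 0, 0, -1]],
], squeeze=40)

```text
time_s: 4.7
position: [0.4566, 0.236, 0.1226]
tool_rot: [[0.05, 0.999, 0.001], [0.999, -0.05, -0.0], [-0.0, 0.001, -1.0]]
ft_force: [-3.6, -3.4, 5.8]
grip_width: 0.0116
gripper_force: 40.3
```

send_rows([
  [[0, 0, 0, 0, 0, 0.14, -1], [0, 0, 0, 0, 0, 0.14, -1], [0, 0, 0, 0, 0, 0.14, -1], [0, 0, 0, 0, 0, 0.14, -1], [0, 0, 0, 0, 0, 0.14, -1], [0, 0, 0, 0, 0, 0.14, -1], [0, 0, 0, 0, 0, 0.14, -1], [0, 0, 0, 0, 0, 0.14, -1], [0, 0, 0, 0, 0, 0.14, -1], [0, 0, 0, 0, 0, 0.1, -1], [0, 0, 0, 0, 0, 0, -1]],
])

```text
time_s: 6.08
position: [0.4568, 0.2358, 0.1226]
tool_rot: [[0.987, 0.159, 0.001], [0.159, -0.987, -0.001], [0.001, 0.001, -1.0]]
ft_force: [-3.3, -3.5, 5.0]
grip_width: 0.011
gripper_force: 40.3
```

```bash
python3 - <<'E'
from h import *
s,T=pose();print(s['wrist_torque'],s['ft_force'],T.round(3))
E
```

```text
[-0.70343673  0.54190074 -0.03444854] [-3.28745849 -3.52869036  5.03437546] [[ 0.987  0.159  0.001  0.457]
 [ 0.159 -0.987 -0.001  0.236]
 [ 0.001  0.001 -1.     0.123]
 [ 0.     0.     0.     1.   ]]
```

send_rows([
  [[0, 0, 0, 0, 0, 0.05, -1], [0, 0, 0, 0, 0, 0.04, -1], [0, 0, 0, 0, 0, 0.03, -1], [0, 0, 0, 0, 0, 0, -1]],
])

```text
time_s: 6.58
position: [0.4568, 0.2358, 0.1226]
tool_rot: [[0.999, 0.041, 0.001], [0.041, -0.999, -0.001], [0.001, 0.001, -1.0]]
ft_force: [-4.0, -4.1, 5.7]
grip_width: 0.0113
gripper_force: 40.3
```

```bash
python3 - <<'E'
from h import *
s,T=pose();print(s['wrist_torque'],s['ft_force'],T.round(3))
E
```

```text
[-0.68244588  0.56807843 -0.03802545] [-3.98664895 -4.09928148  5.72890717] [[ 0.999  0.041  0.001  0.457]
 [ 0.041 -0.999 -0.001  0.236]
 [ 0.001  0.001 -1.     0.123]
 [ 0.     0.     0.     1.   ]]
```

send_rows([
  [[0, 0, 0, 0, 0, 0.03, -1], [0, 0, 0, 0, 0, 0.03, -1], [0, 0, 0, 0, 0, 0, -1]],
])

```text
time_s: 6.95
position: [0.4567, 0.2358, 0.1227]
tool_rot: [[1.0, -0.016, 0.001], [-0.016, -1.0, -0.001], [0.001, 0.001, -1.0]]
ft_force: [-3.0, -2.6, 6.2]
grip_width: 0.0112
gripper_force: 53.3
```

```bash
python3 - <<'E'
from h import *
s,T=pose();print(s['wrist_torque'],s['ft_force'],T.round(3))
E
```

```text
[-0.65242452  0.61675283  1.1790382 ] [-2.95143459 -2.55402923  6.19752057] [[ 1.    -0.016  0.001  0.457]
 [-0.016 -1.    -0.001  0.236]
 [ 0.001  0.001 -1.     0.123]
 [ 0.     0.     0.     1.   ]]
```

send_rows([
  [[0, 0, 0, 0, 0, -0.02, 0.2], [0, 0, 0, 0, 0, 0, 0.2], [0, 0, 0, 0, 0, 0, 0.2], [0, 0, -0.03, 0, 0, 0, 0.2], [0, 0, -0.05, 0, 0, 0, 0.4], [0, 0, -0.05, 0, 0, 0, 0.4], [0.01, 0.04, 0, 0, 0, 0, 0.4], [0.01, 0.05, 0, 0, 0, 0, 0.4], [0.01, 0.05, 0, 0, 0, 0, 0.4], [0.01, 0.05, 0, 0, 0, 0, 0.4], [0.01, 0.05, 0, 0, 0, 0, 0.4], [0.01, 0.05, 0, 0, 0, 0, 0.4]],
])

```text
time_s: 8.45
position: [0.5172, -0.0554, 0.2514]
tool_rot: [[1.0, 0.0, 0.0], [0.0, -1.0, 0.0], [0.0, -0.0, -1.0]]
ft_force: [1.1, -0.1, 0.1]
grip_width: 0.0599
gripper_force: 0.0
```

send_rows([
  [[0, 0.05, 0, 0, 0, 0, 0.4], [0, 0.05, 0, 0, 0, 0, 0.4], [0, 0.05, 0, 0, 0, 0, 0.4], [0, 0.02, 0, 0, 0, 0, 0.4], [0, 0, 0, 0, 0, 0, 0.4], [0, 0, 0, 0, 0, 0, 0.4]],
])

```text
time_s: 9.2
position: [0.5173, -0.2223, 0.2514]
tool_rot: [[1.0, 0.002, -0.0], [0.002, -1.0, 0.001], [-0.0, -0.001, -1.0]]
ft_force: [-0.8, 0.7, -0.7]
grip_width: 0.0595
gripper_force: 0.0
```

```bash
python3 - <<'E'
from h import *
s,T=pose();print(T.round(3),s['time_s'],s['wrist_torque'])
d,W=cam('wrist');save(d,'w2.png');np.savez('w2.npz',im=d['image'],P=pts(d,W),K=d['K'],W=W)
P=pts(d,W).reshape(-1,3);k=P[(np.hypot(P[:,0]-.513,P[:,1]+.226)<.03)&(P[:,2]>.11)&(P[:,2]<.155)];print(len(k),k.mean(0),k.max(0),k.min(0))
E
```

```text
[[ 1.     0.002 -0.     0.517]
 [ 0.002 -1.     0.001 -0.222]
 [-0.    -0.001 -1.     0.251]
 [ 0.     0.     0.     1.   ]] 9.2 [-0.00932578  0.03614743 -0.02886866]
1046 [ 0.52343017 -0.2222836   0.13002092] [ 0.5353081  -0.20791195  0.13614993] [ 0.50948099 -0.23656537  0.11821712]
```

View pics/w2.png

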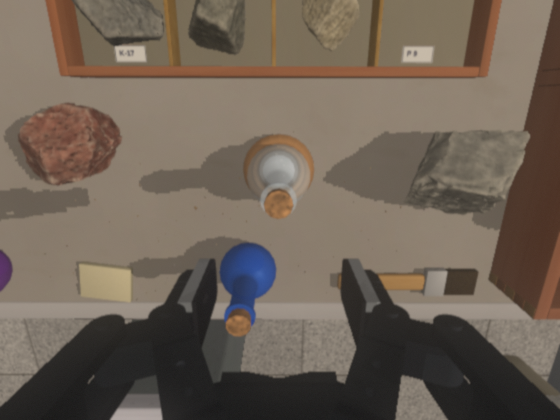

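The wrist view shows the clear flask's stopper at (279,204) over its cork ring at (279,170). The blue one is at (247,270) and the brush at (410,282).

```bash
python3 - <<'E'
from h import *
t=np.load('w2.npz');K=t['K'];W=t['W'];P=t['P'];im=t['im']
def ray(u,v,z):
    R=W[:3,:3]@np.array([(u-K[0][2])/K[0][0],(v-K[1][2])/K[1][1],1]);return (W[:3,3]+R*(z-W[2,3])/R[2]).round(4)
print(ray(279,206,.138))
Q=P.reshape(-1,3)
k=Q[(np.hypot(Q[:,0]-.52,Q[:,1]+.222)<.03)&(Q[:,2]>.132)&(Q[:,2]<.155)];print('stop top',len(k),k.mean(0),cv2.minEnclosingCircle((k[:,:2]*1000).astype(np.float32)))
c=Q[(np.hypot(Q[:,0]-.52,Q[:,1]+.222)<.06)&(Q[:,2]>.014)&(Q[:,2]<.021)];print('cork',len(c),c.mean(0),cv2.minEnclosingCircle((c[:,:2]*1000).astype(np.float32)))
print(ray(279,134,.014),ray(244,170,.018),ray(314,170,.018), P[137,279],P[204,279])
E
```

```text
[ 0.5207 -0.223   0.138 ]
stop top 652 [ 0.52109252 -0.22232175  0.13440616] ((520.65771484375, -222.18942260742188), 11.5422945022583)
cork 687 [ 0.54313765 -0.22303347  0.01645789] ((521.2747192382812, -222.66693115234375), 38.502437591552734)
[ 0.5605 -0.2231  0.014 ] [ 0.5221 -0.1848  0.018 ] [ 0.5222 -0.2616  0.018 ] [ 0.55751761 -0.22312766  0.01569666] [ 0.52123396 -0.222991    0.13490446]
```

send_rows([
  [[0.004, 0, 0.02, 0, 0, 0, 0.4], [0, 0, 0.03, 0, 0, 0, 0.4], [0, 0, 0.03, 0, 0, 0, 0.4], [0, 0, 0.03, 0, 0, 0, 0.4], [0, 0, 0.02, 0, 0, 0, 0.4], [0, 0, 0.016, 0, 0, 0, 0.4], [0, 0, 0, 0, 0, 0, 0.4], [0, 0, 0, 0, 0, 0, -1], [0, 0, 0, 0, 0, 0, -1], [0, 0, 0, 0, 0, 0, -1], [0, 0, 0, 0, 0, 0, -1], [0, 0, 0, 0, 0, 0, -1]],
], squeeze=80)

```text
time_s: 10.75
position: [0.5215, -0.2234, 0.1061]
tool_rot: [[1.0, 0.001, 0.001], [0.001, -1.0, 0.0], [0.001, -0.0, -1.0]]
ft_force: [0.4, 3.9, 6.5]
grip_width: 0.023
gripper_force: 100.3
```

send_rows([
  [[0, 0, -0.01, 0, 0, 0, -1], [0, 0, -0.03, 0, 0, 0, -1], [0, 0, -0.04, 0, 0, 0, -1], [0, 0, -0.04, 0, 0, 0, -1], [0, 0, -0.02, 0, 0, 0, -1], [0, -0.02, 0, 0, 0, 0, -1], [0.004, -0.04, 0, 0, 0, 0, -1], [0.004, -0.05, 0, 0, 0, 0, -1], [0.004, -0.05, 0, 0, 0, 0, -1], [0.004, -0.05, 0, 0, 0, 0, -1], [0.004, -0.05, 0, 0, 0, 0, -1], [0, -0.05, 0, 0, 0, 0, -1]],
])

```text
time_s: 12.25
position: [0.54, 0.0887, 0.2442]
tool_rot: [[1.0, 0.001, -0.002], [0.001, -1.0, 0.0], [-0.002, -0.0, -1.0]]
ft_force: [1.0, 0.3, -2.3]
grip_width: 0.023
gripper_force: 101.4
```

send_rows([
  [[0, -0.05, 0, 0, 0, 0, -1], [0, -0.04, 0, 0, 0, 0, -1], [0, -0.03, 0, 0, 0, 0, -1], [0, -0.02, 0, 0, 0, 0, -1], [0, -0.006, 0, 0, 0, 0, -1], [0, 0, 0, 0, 0, 0, -1], [0, 0, 0, 0, 0, 0, -1]],
])

```text
time_s: 13.12
position: [0.541, 0.2314, 0.2453]
tool_rot: [[1.0, -0.0, -0.0], [-0.0, -1.0, -0.0], [-0.0, 0.0, -1.0]]
ft_force: [0.9, -0.5, -2.7]
grip_width: 0.0233
gripper_force: 101.5
```

```bash
python3 - <<'E'
from h import *
from scipy.optimize import least_squares
s,T=pose();print(T.round(3),s['time_s'],s['grip_width'],s['ft_force'])
a=[]
d,W=cam('wrist');a.append(d['image']);Pw=pts(d,W)
d2,W2=cam('top');a.append(d2['image']);P2=pts(d2,W2)
for P in(Pw,P2):
    Q=P.reshape(-1,3);r=Q[(Q[:,2]>.066)&(Q[:,2]<.082)]
    c=np.array([.54,.232]);r=r[np.abs(np.hypot(*(r[:,:2]-c).T)-.029)<.009]
    f=least_squares(lambda p:np.hypot(r[:,0]-p[0],r[:,1]-p[1])-p[2],[*c,.029],loss='soft_l1',f_scale=.001);print('ring',f.x.round(4),len(r))
a[1]=cv2.resize(a[1][130:235,185:325],(560,420),interpolation=2)
cv2.imwrite('pics/p3.png',cv2.resize(np.hstack(a),(800,300))[:,:,::-1])
E
```

```text
[[ 1.    -0.    -0.     0.541]
 [-0.    -1.    -0.     0.231]
 [-0.     0.    -1.     0.245]
 [ 0.     0.     0.     1.   ]] 13.125 0.023318335227839996 [ 0.89417918 -0.49418762 -2.70337878]
ring [0.5417 0.232  0.0306] 1318
ring [0.5393 0.233  0.0295] 131
```

View pics/p3.png

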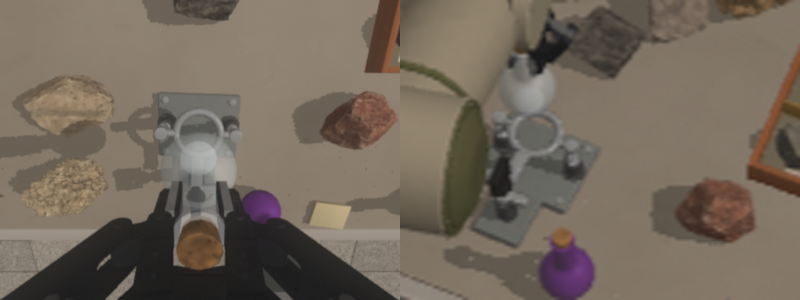

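The flask hangs upright over the ring (wrist half, ring near (200,130)), and the ring fits at (0.541, 0.2325). I'll descend now.

send_rows([
  [[0, -0.001, 0.02, 0, 0, 0, -1], [0, 0, 0.025, 0, 0, 0, -1], [0, 0, 0.02, 0, 0, 0, -1], [0, 0, 0.008, 0, 0, 0, -1], [0, 0, 0.005, 0, 0, 0, -1], [0, 0, 0.004, 0, 0, 0, -1], [0, 0, 0, 0, 0, 0, -1]],
], squeeze=100)

```text
time_s: 14.1
position: [0.5413, 0.2332, 0.164]
tool_rot: [[1.0, 0.001, 0.002], [0.001, -1.0, 0.0], [0.002, -0.0, -1.0]]
ft_force: [0.8, -2.0, 1.6]
grip_width: 0.023
gripper_force: 120.3
```

send_rows([
  [[0, 0, 0.003, 0, 0, 0, -1], [0, 0, 0.003, 0, 0, 0, -1], [0, 0, 0, 0, 0, 0, -1]],
])

```text
time_s: 14.48
position: [0.5413, 0.2332, 0.1576]
tool_rot: [[1.0, 0.001, 0.001], [0.001, -1.0, 0.0], [0.001, -0.0, -1.0]]
ft_force: [1.7, -1.6, 2.7]
grip_width: 0.0232
gripper_force: 120.1
```

send_rows([
  [[0, 0, 0.003, 0, 0, 0, -1], [0, 0, 0.003, 0, 0, 0, -1], [0, 0, 0, 0, 0, 0, -1]],
])

```text
time_s: 14.85
position: [0.5413, 0.2333, 0.1515]
tool_rot: [[1.0, 0.001, 0.001], [0.001, -1.0, 0.0], [0.001, -0.0, -1.0]]
ft_force: [1.4, -2.5, 6.1]
grip_width: 0.0228
gripper_force: 120.0
```

send_rows([
  [[0, 0, 0.003, 0, 0, 0, -1], [0, 0, 0.003, 0, 0, 0, -1], [0, 0, 0, 0, 0, 0, -1]],
])

```text
time_s: 15.22
position: [0.5414, 0.2332, 0.1459]
tool_rot: [[1.0, 0.001, 0.002], [0.001, -1.0, 0.0], [0.002, -0.0, -1.0]]
ft_force: [1.8, -1.5, 8.6]
grip_width: 0.0228
gripper_force: 120.0
```

send_rows([
  [[0, 0, 0.003, 0, 0, 0, -1], [0, 0, 0.003, 0, 0, 0, -1], [0, 0, 0, 0, 0, 0, -1]],
])

```text
time_s: 15.6
position: [0.5415, 0.2333, 0.1403]
tool_rot: [[1.0, 0.001, 0.002], [0.001, -1.0, 0.0], [0.002, -0.0, -1.0]]
ft_force: [0.7, -2.1, 11.0]
grip_width: 0.0225
gripper_force: 120.6
```

send_rows([
  [[0, 0, 0.002, 0, 0, 0, -1], [0, 0, 0, 0, 0, 0, -1]],
])

```text
time_s: 15.85
position: [0.5421, 0.2331, 0.1392]
tool_rot: [[1.0, 0.001, 0.005], [0.001, -1.0, 0.0], [0.005, -0.0, -1.0]]
ft_force: [1.0, -3.4, 15.0]
grip_width: 0.023
gripper_force: 120.6
```

send_rows([
  [[0, 0, 0.002, 0, 0, 0, -1], [0, 0, 0, 0, 0, 0, -1]],
])

```text
time_s: 16.1
position: [0.5427, 0.2328, 0.1383]
tool_rot: [[1.0, 0.001, 0.007], [0.001, -1.0, -0.0], [0.007, 0.0, -1.0]]
ft_force: [1.3, -5.8, 22.4]
grip_width: 0.0226
gripper_force: 120.6
```

```bash
python3 - <<'E'
from h import *
a=[]
d,W=cam('wrist');a.append(d['image']);Pw=pts(d,W)
d2,W2=cam('top');P2=pts(d2,W2);a.append(cv2.resize(d2['image'][130:235,185:325],(560,420),interpolation=2))
for P in(Pw,P2):
    Q=P.reshape(-1,3);rr=np.hypot(Q[:,0]-.541,Q[:,1]-.2325)
    r=Q[(rr>.027)&(rr<.033)&(Q[:,0]>.55)&(Q[:,2]>.02)&(Q[:,2]<.085)];print(len(r),np.percentile(r[:,2],[10,50,90]).round(4) if len(r) else '')
cv2.imwrite('pics/p4.png',cv2.resize(np.hstack(a),(800,300))[:,:,::-1])
s,T=pose();print(s['ft_force'],s['wrist_torque'],s['time_s'],T[:3,3])
E
```

```text
1605 [0.0492 0.0787 0.0838]
7 [0.0441 0.052  0.081 ]
[ 1.19475863 -6.38995399 22.06709056] [-1.12574497 -0.04860143  0.03819894] 16.2 [0.54271516 0.23279572 0.13832865]
```

View pics/p4.png

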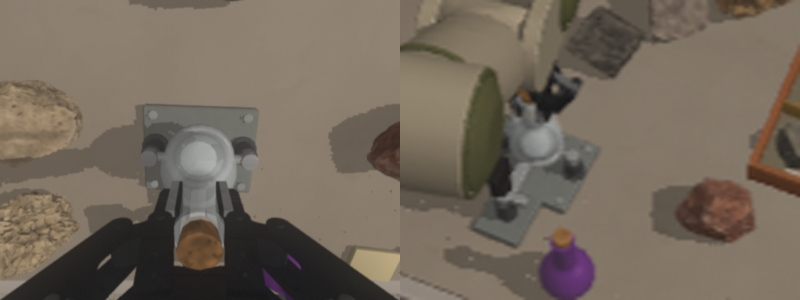

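The ring's top now reads about 0.050 m, down from 0.076, which is its lower stop. The force has gone past the spring load, and the flask stands upright with the fingers clear of the cradle.

```bash
python3 -c "
from h import *
print(env.close_job())"
```

```text
the job is handed in; nothing more can be done
None
```

I turned the lock knob clockwise to its stop, seated the flask in the cradle ring, and pressed it to the lower stop. I handed the job in at about 16 s with the gripper still holding the flask down and clear of the cradle.

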